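# Bring the suspect patch under the pointer and hold the magnifier over it

## Task

On the inspection stage, slide the blue carrier by its black knob until the blue dot of the master sample is under the fixed pointer's tip and pause there to check it, then move on until the red dot of the suspect sample is under the tip, and leave the carrier there. Then pick up the hand magnifier by its handle, carry it over the pouch stacks, and finish while still holding it, level and motionless, its lens centred over the pointer's tip and its underside about 12 mm clear above the pointer rod, for a colleague to look through. The magnifier must not touch the stage or the samples, the samples stay seated in their nests, and the other things on the table stay where they are.

Things in the scene. Friction and masses are not known exactly. Their poses are not given: they have to be found in the camera images.
- stage: Fixed stage: grey base 280 x 210 x 12 mm with two stacked slides. Origin on the table directly below the pointer's tip; the base runs from 165 mm before it (-x, robot's side) to 115 mm beyond, and 105 mm to either side. Its own x and y axes, turned by its yaw, are the slides' directions. At x = +98 mm stands a steel column 92 mm high, with a blue clamp that carries the pointer.
- pointer_tip (a point): The lowest point of the fixed pointer: a steel rod of 5 mm diameter, level, that runs from the column toward the robot and ends in a small orange cone that points down. The tip is 63 mm above the table; the rod's upper side is 9.5 mm above the tip. The tip clears the tops of the samples by 5 mm.
- carrier: Blue plate, 90 (x) x 100 mm, top 50 mm above the table, with four square nests 44 mm apart in x and y. Origin at table height below the middle of the nests; axes as the stage's. A 60 mm wide tongue towards the robot carries the knob. It slides along x (65 mm short of the tip to 30 mm beyond) and y (40 mm either side of it); about 1.5 N drag each; it stays where left. It starts nearest the robot.
- knob (a point): Centre of the black round knob, 24 mm in diameter and 18 mm high (58 to 76 mm above the table; below it a 14 mm stem, then the carrier's top at 50 mm). It is fixed to the carrier, 75 mm from the carrier's origin towards the robot.
- master: Master sample: clear square plate 34 x 34 x 12 mm, 18 g, loose in any of the four nests (5 mm deep, 1 mm wider than it), with a round cream patch and in its middle a blue dot of 12 mm. Origin at the centre of its underside, 45 mm above the table, straight below the dot.
- suspect: Suspect sample: as the master, in another nest, but with a red dot. Origin at the centre of its underside, straight below the dot.
- plain_a: Bystander in another nest: a sample plate of the same size with a cream patch and no dot.
- plain_b: Bystander in another nest: a sample plate of the same size with a cream patch and no dot.
- magnifier: Hand magnifier lying flat on the blue mat (3 mm thick), about 0.11 kg. Origin at the centre of the lens on its underside; z up; the handle extends along its own -x, from 48 to 142 mm. Dark lens frame 72 mm across, 10 mm thick; black handle 94 mm long, 18 mm wide, 14 mm high, its underside level with the frame's.
- grip (a point): A good point to grip the handle: 80 mm from the lens centre along the handle, 7 mm above the magnifier's underside, mid-width.
- stack_low: Bystander and obstacle: banded stack of cream pouches, 110 x 90 x 90 mm high. Origin at the centre of its underside.
- stack_high: Bystander and obstacle: banded stack of cream pouches with a pink band, 110 x 90 x 120 mm high. Origin at the centre of its underside.
- card_bundle: Bystander: banded bundle of white cards, 120 x 80 x 55 mm high, left of the stage.
- tweezers: Bystander: steel tweezers, 130 mm long, lying on the table.
- spray_jar: Bystander: white jar with a blue cap, 60 mm in diameter, 110 mm high.
Not all that is in view belongs to the job. There is more than one size of the magnifier; the one meant has the size given above. Leave any pink look-alike of the suspect alone.

How it is judged:
By the outcome, as a careful person would: the job done as asked, in the order asked, and still so for the second after the job is handed in, while the arm keeps its last pose, push and grip.
It also fails if it takes over 70 s, if anything falls off the work surface, if the arm or the gripper's body presses on something with over 40 N, if the wrist force passes 120 N, or if a joint passes its speed limit or range.

## Robot

A 7-joint arm with a two-finger parallel gripper is mounted at the origin on the work surface. World frame = base frame: x ahead of the robot, y to its left, z up, the work surface at z = 0. Lengths are in m, angles in rad, forces in N, time in s.
With the tool pointing down it reaches from about 0.425 to 0.925 m from the base axis. Payload 6.8 kg.
Tool frame: the origin (TCP) lies at the very end of the fingers, on their centre line; the grasp point (between the pads) lies 19 mm behind it; z points along the fingers, y is the line along which they close (so a half turn about z gives the same grasp; the last joint's range is limited). The gripper opens to 85 mm and grips with 20 to 120 N. Pads are 22 mm wide; open, the fingers measure 114 mm over their backs; the gripper's body (76 mm by 85 mm) begins 54 mm behind the grasp point. The pads swing forward as they close: fully open they stand 13 mm farther back than shut.
Start: joints at [-1.265, 0.477, 0.022, 1.555, -0.011, 1.109, -0.083], TCP at [0.271, 0.618, 0.231] pointing down, gripper open.
Joint ranges: [-2.96, 2.96], [-0.34, 2.1], [-1.41, 1.46], [0.24, 2.44], [-1.37, 4.51], [0.17, 1.92], [-2.96, 2.96]. Speed limits (rad/s): [2.39, 2.39, 3.14, 3.14, 3.14, 3.14, 3.14].

## Interface

Orientations are given as a unit quaternion [w, x, y, z].
In Python, from station import monitor, eyes, bot gives the robot as it stands.
- The arm moves only by the tool step_hand, called after "Emit:" as name(argument=value, ...) on one line, values as JSON. Schema: {"type":"object","properties":{"motion":{"type":"array","items":{"type":"number"},"minItems":5,"maxItems":100},"grip_force":{"type":"number"},"only":{"type":"string"},"quiet":{"type":"boolean"},"lines":{"type":"string"}},"required":["motion"],"additionalProperties":false}. motion is one flat list of numbers that holds 1 to 20 rows one after another, with no inner brackets; each row has 5 numbers: dx, dy, dz in units of 20 mm, then a turn about the tool's z in units of 0.25 rad, then the opening from 0.0 (shut) to 1.0 (fully open); each row shifts and turns the commanded pose from where the row before left it, along the tool's axes as they then stand; what a row does not reach is not made up. A row lasts 1/10 s, in which the tool goes at most 0.05 m and 0.15 rad, less where a joint would pass 70% of its speed; a pose out of reach is approached as far as the arm can. The fingers move at their own pace and stop on an object; grip_force is the grip in N (left out, the last holds). Time passes only in rows, so rows that do not move let the fingers close. The tool returns the time, the measured TCP pose, the force, the opening and the grip force at its end. only (a regular expression) keeps the lines of the reply that match it, lines (a string "A,B") keeps lines A to B, and quiet returns only ok. Input that does not fit is refused with a message, and nothing moves.
- monitor.get_obs(): the state, without advancing time (a new reading comes with each control period).
- eyes.read_camera(name): name is "scene" or "top" or "wrist"; returns the picture (400x640x3 uint8, blue, green, red); there is no depth.
- eyes.camera_info(name): a dict with "vertical_fov" (degrees; the focal length in pixels is half the picture's height over the tangent of half this angle, whatever the lens; pixels are square), "cx", "cy" (the principal point, pixels), "k1" (the pictures are not rectified: a ray, as slopes to the right and down, at radius r is drawn at 1 + k1 r^2 times it, then the intrinsics apply), "view" (4x4, takes a point from world to camera coordinates); the wrist camera has in their place "hand_eye" (4x4, takes a point from camera to tool coordinates, whose origin is the TCP and whose axes are the flange's). Camera axes: x right, y up, looking along -z (the intrinsics and any distortion apply to the point x, -y, -z); pixel columns grow to the right and rows downward; lengths in m; the calibration is good to about 2 mm. A picture is of the moment at which its call begins: read the wrist's pose just before it. camera_info takes no time and is no camera call.
- bot.hand_in(): hands the job in; it is judged then, once.
The state is a dict: "t": time; "q": joint angles; "joint_vel": joint speeds; "joint_torque": joint torques, N m; "eef_pos": TCP position; "tool_rot": TCP orientation; "contact_force": force on the tool from outside, world axes, zero at the start; "torque": the same for the moment, N m; "gripper_width": opening from 0.0 (shut) to 1.0 (fully open); "grasp_force": force on a finger pad.
Only numpy, scipy, OpenCV 4.12 (cv2) and the standard library are available. Lean on these libraries where they do the work, as an engineer would, in place of code of your own. Each camera call takes 0.05 s, during which the arm holds its last target. There are 200 camera calls.

## Working session

There is one attempt and no reset: what is moved stays moved. The work goes in short steps, Python scripts to look and compute and a tool call to move; the robot and the scene stay as the last step left them, time stands still between calls to the robot, and variables do not carry over. Pictures are saved under pics/ and viewed, at most 10 in all, crops included, and the job is handed in when it is done.

```bash
ls; mkdir -p pics; cat > h.py <<'E'
import numpy as np, cv2
from station import monitor, eyes, bot
from scipy.spatial.transform import Rotation as R
def tool():
    o=monitor.get_obs(); T=np.eye(4); q=o["tool_rot"]
    T[:3,:3]=R.from_quat([q[1],q[2],q[3],q[0]]).as_matrix(); T[:3,3]=o["eef_pos"]; return T
def grab(name):
    """picture + info with c2w"""
    T=tool(); im=np.array(eyes.read_camera(name)); i=eyes.camera_info(name)
    i["c2w"]=T@np.array(i["hand_eye"]) if name=="wrist" else np.linalg.inv(np.array(i["view"]))
    return im,i
def K(i):
    f=200/np.tan(np.radians(i["vertical_fov"])/2)
    return np.array([[f,0,i["cx"]],[0,f,i["cy"]],[0,0,1.]]),np.array([i["k1"],0,0,0.])
def ray(i,uv):
    k,d=K(i); p=cv2.undistortPoints(np.array([[uv]],float),k,d)[0,0]
    return i["c2w"][:3,3], i["c2w"][:3,:3]@np.array([p[0],-p[1],-1])
def onz(i,uv,z):
    o,v=ray(i,uv); return o+v*(z-o[2])/v[2]
def proj(i,P):
    k,d=K(i); c=np.linalg.inv(i["c2w"])@np.append(P,1); c=np.array([c[0],-c[1],-c[2]])
    return cv2.projectPoints(c.reshape(1,1,3),np.zeros(3),np.zeros(3),k,d)[0].ravel()
def blobs(im,lo,hi,amin=30):
    m=cv2.inRange(cv2.cvtColor(im,cv2.COLOR_BGR2HSV),np.array(lo),np.array(hi))
    n,l,s,c=cv2.connectedComponentsWithStats(m)
    return [(c[j].round(1).tolist(),s[j].tolist()) for j in range(1,n) if s[j][4]>=amin],m
E
python3 - <<'E'
from h import *
print(monitor.get_obs())
for n in("scene","top","wrist"):
    im,i=grab(n); cv2.imwrite(f"pics/{n}0.png",im); print(n,{k:np.array(v).round(3).tolist() for k,v in i.items()})
a=cv2.imread("pics/scene0.png");
E
```

```text
pics
{'t': 0.0, 'q': array([-1.26509037,  0.47780826,  0.02235394,  1.5564613 , -0.01151963,
        1.10930303, -0.08311067]), 'joint_vel': array([-0.00182594,  0.00025222, -0.00063615,  0.00057238, -0.00134584,
        0.0013849 , -0.00018671]), 'joint_torque': array([-1.05643112e-04, -5.96445143e+01,  1.60784427e+00, -2.81204867e+01,
        1.24802714e-02,  9.29331552e-03,  1.13527483e-05]), 'eef_pos': array([0.27119148, 0.61747139, 0.23031636]), 'tool_rot': array([-1.27493723e-04,  2.05434996e-01,  9.78670325e-01, -9.17035563e-04]), 'contact_force': array([-0.27294925, -0.3800886 , -0.39668648]), 'torque': array([-0.00645038, -0.00660371, -0.05821642]), 'grasp_force': 0.0, 'gripper_width': 0.998921127983673}
scene {'vertical_fov': 45.659, 'cx': 322.59, 'cy': 199.097, 'k1': -0.04, 'view': [[-0.837, 0.546, 0.017, 0.33], [-0.433, -0.682, 0.589, 0.197], [0.333, 0.486, 0.808, -1.574], [0.0, 0.0, 0.0, 1.0]], 'c2w': [[-0.837, -0.433, 0.333, 0.886], [0.546, -0.682, 0.486, 0.72], [0.017, 0.589, 0.808, 1.15], [0.0, 0.0, 0.0, 1.0]]}
top {'vertical_fov': 53.846, 'cx': 329.228, 'cy': 209.643, 'k1': -0.036, 'view': [[0.026, -0.999, -0.023, 0.056], [0.996, 0.024, 0.09, -0.458], [-0.089, -0.025, 0.996, -1.335], [0.0, 0.0, 0.0, 1.0]], 'c2w': [[0.026, 0.996, -0.089, 0.336], [-0.999, 0.024, -0.025, 0.033], [-0.023, 0.09, 0.996, 1.371], [0.0, 0.0, 0.0, 1.0]]}
wrist {'vertical_fov': 65.877, 'cx': 320.473, 'cy': 196.846, 'k1': -0.053, 'hand_eye': [[0.0, 0.95, 0.313, 0.081], [1.0, -0.0, 0.0, 0.0], [0.0, 0.313, -0.95, -0.143], [0.0, 0.0, 0.0, 1.0]], 'c2w': [[0.402, -0.87, -0.286, 0.197], [0.916, 0.381, 0.128, 0.65], [-0.002, -0.313, 0.95, 0.374], [0.0, 0.0, 0.0, 1.0]]}
```

View pics/top0.png

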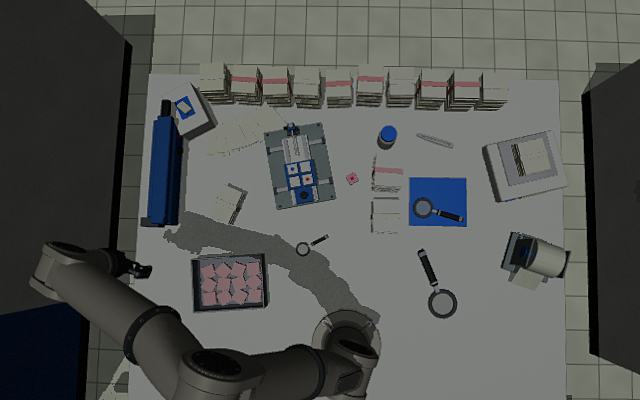

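View pics/scene0.png

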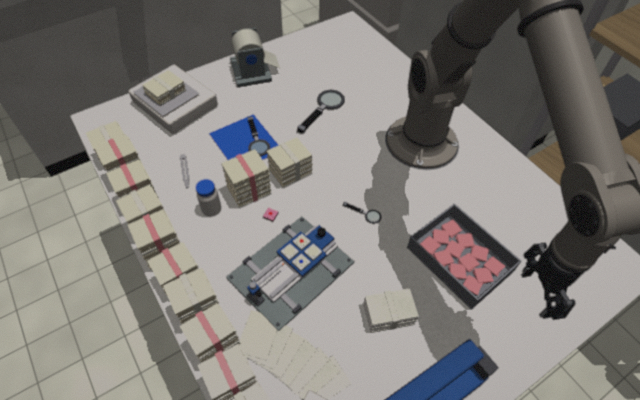

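Top view: stage at about (300,165), carrier with its dots near (295,175), knob near (306,195). Magnifier candidates are the one on the blue mat (423,207), a large one (441,298) and a small one (303,249). A pink look-alike lies loose at (352,179). In the scene view the stage is at (290,270) and the mat magnifier at (258,147).

```bash
python3 - <<'E'
from h import *
im,i=grab("top"); s,j=grab("scene")
a=cv2.resize(im[115:225,255:345],None,fx=5,fy=5,interpolation=cv2.INTER_CUBIC)
b=cv2.resize(im[140:240,365:475],None,fx=3,fy=3,interpolation=cv2.INTER_CUBIC)
c=np.zeros((550,780,3),np.uint8); c[:,:450]=a; c[:300,450:]=b
c=cv2.convertScaleAbs(c,alpha=1.6); cv2.imwrite("pics/crop.png",c)
for n,z in((( 303,249),.01),((441,298),.01),((423,207),.01),((460,219),.01),((306,195),.06),((352,179),0),((291,127),.09)):
    print(n,onz(i,n,z).round(3))
for nm,I,ii in(("top",im,i),("scene",s,j)):
  for cn,lo,hi in(("blue",(100,120,40),(130,255,255)),("red",(0,140,60),(8,255,255)),("orange",(8,150,80),(22,255,255))):
    print(nm,cn,blobs(I,lo,hi,4)[0])
E
```

```text
(303, 249) [0.32  0.155 0.01 ]
(441, 298) [ 0.166 -0.32   0.01 ]
(423, 207) [ 0.475 -0.257  0.01 ]
(460, 219) [ 0.436 -0.385  0.01 ]
(306, 195) [0.501 0.146 0.06 ]
(352, 179) [ 0.569 -0.009  0.   ]
(291, 127) [0.725 0.201 0.09 ]
top blue [([184.6, 107.7], [175, 96, 20, 24, 156]), ([158.9, 169.5], [147, 116, 24, 108, 1818]), ([171.6, 173.5], [167, 124, 9, 100, 193]), ([290.8, 127.9], [287, 126, 8, 5, 24]), ([388.3, 133.3], [381, 126, 16, 16, 200]), ([301.9, 182.6], [284, 159, 33, 45, 529]), ([292.0, 168.5], [291, 167, 3, 4, 8]), ([438.8, 200.0], [409, 177, 58, 50, 2269]), ([510.0, 199.8], [506, 199, 9, 3, 9]), ([524.6, 252.7], [522, 247, 5, 11, 18]), ([531.0, 253.0], [530, 249, 3, 9, 13])]
top red [([307.0, 178.6], [306, 178, 3, 2, 5])]
top orange []
scene blue [([251.0, 59.0], [246, 55, 11, 9, 81]), ([262.9, 132.7], [252, 115, 25, 33, 259]), ([233.9, 137.9], [210, 118, 44, 41, 1069]), ([263.9, 155.9], [262, 154, 5, 5, 18]), ([204.9, 187.5], [196, 180, 18, 16, 233]), ([319.4, 238.3], [307, 226, 26, 23, 270]), ([301.5, 258.4], [277, 232, 49, 44, 293]), ([300.7, 261.0], [300, 260, 3, 3, 7]), ([253.3, 290.0], [248, 286, 11, 9, 45]), ([446.0, 377.1], [387, 340, 97, 60, 2937])]
scene red [([301.0, 240.5], [300, 240, 3, 2, 6])]
scene orange []
```

View pics/crop.png

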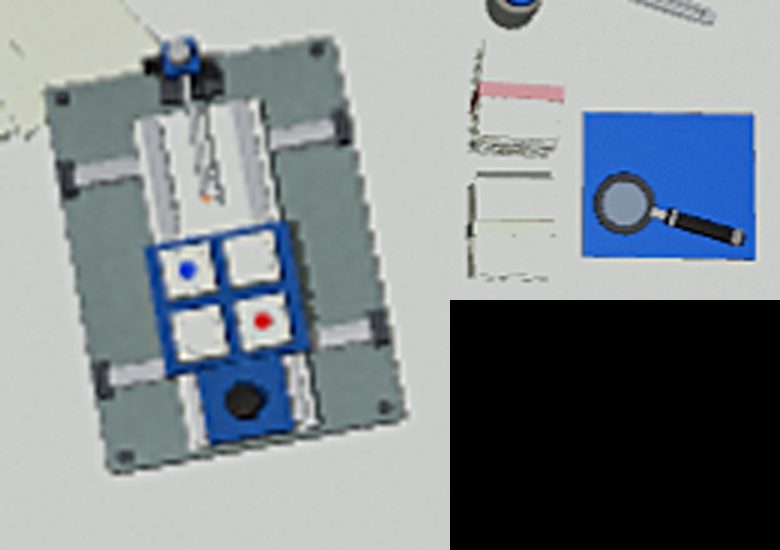

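The crop confirms the choice. The blue dot (crop 187,270) is in the far-left nest, the red dot (262,321) in the near-right nest, and the orange tip is at (207,198). The knob is at (243,400). The magnifier on the mat is about 70 mm across, which matches the description.

```bash
cat >> h.py <<'E'
def plan(goal,heading):
    """goal xyz, heading of tool x in world; prints tool-axis deltas"""
    T=tool(); d=T[:3,:3].T@(np.array(goal)-T[:3,3]); h=np.arctan2(T[1,0],T[0,0])
    turn=-((heading-h+np.pi)%(2*np.pi)-np.pi)
    print("at",T[:3,3].round(4),"head",h.round(4),"delta tool",d.round(4),"turn",turn.round(4))
E
python3 - <<'E'
from h import *
im,i=grab("top")
P=lambda x,y,z:onz(i,(255+(x-2)/5,115+(y-2)/5),z)
c=[P(*p,.012) for p in((45,90),(330,38),(405,415),(112,472))]
print(np.array(c).round(3))
f=(c[0]+c[1]-c[2]-c[3])[:2]; l=(c[0]-c[1]+c[3]-c[2])[:2]
yaw=np.arctan2(f[1],f[0]); yl=np.arctan2(l[1],l[0])-np.pi/2; print("yaw",yaw,yl)
for n,p in dict(tip=(207,198,.063),blue=(187,270,.057),red=(262,321,.057),knob=(243,400,.076)).items(): print(n,P(*p).round(4))
Y=(yaw+yl)/2;Rz=R.from_euler('z',Y).as_matrix(); cen=sum(c)/4; print("tip from base",(cen+Rz@[.025,0,0]).round(4))
k=P(243,400,.076)
plan([k[0],k[1],.23],Y+np.pi)
E
```

```text
[[0.727 0.308 0.012]
 [0.768 0.106 0.012]
 [0.5   0.047 0.012]
 [0.456 0.249 0.012]]
yaw 0.21559091400883068 0.20954106103428427
tip [0.6391 0.1838 0.063 ]
blue [0.5905 0.1964 0.057 ]
red [0.5566 0.1443 0.057 ]
knob [0.5001 0.1537 0.076 ]
tip from base [0.6372 0.1827 0.012 ]
at [0.2714 0.6179 0.231 ] head 2.7278 delta tool [-0.3961 -0.333   0.0012] turn -0.6264
```

Units first: shifts go in units of 20 mm and turns go in units of 0.25 rad. So -0.0305 m is -1.525, -0.0256 m is -1.28, -0.125 rad is -0.5.

Emit:
step_hand(motion=[-1.525, -1.28, 0, 0, 1, -1.525, -1.28, 0, 0, 1, -1.525, -1.28, 0, 0, 1, -1.525, -1.28, 0, 0, 1, -1.525, -1.28, 0, 0, 1, -1.525, -1.28, 0, 0, 1, -1.525, -1.28, 0, 0, 1, -1.525, -1.28, 0, 0, 1, -1.525, -1.28, 0, 0, 1, -1.525, -1.28, 0, 0, 1, -1.525, -1.28, 0, 0, 1, -1.525, -1.28, 0, 0, 1, -1.505, -1.29, 0, 0, 1, 0, 0, 0, -0.5, 1, 0, 0, 0, -0.5, 1, 0, 0, 0, -0.5, 1, 0, 0, 0, -0.5, 1, 0, 0, 0, -0.5056, 1, 0, 0, 0, 0, 1], grip_force=60)

```text
t: 2.2
eef_pos: [0.5002, 0.1538, 0.2314]
tool_rot: [0.0, -0.107, 0.994, 0.0]
contact_force: [-0.2, 0.7, 0.3]
gripper_width: 1.0
grasp_force: 0.0
```

```bash
python3 - <<'E'
from h import *
im,i=grab("wrist"); cv2.imwrite("pics/w1.png",im); print(tool().round(4))
E
```

```text
[[-9.781e-01 -2.083e-01  0.000e+00  5.002e-01]
 [-2.083e-01  9.781e-01  2.000e-04  1.538e-01]
 [-1.000e-04  1.000e-04 -1.000e+00  2.313e-01]
 [ 0.000e+00  0.000e+00  0.000e+00  1.000e+00]]
```

View pics/w1.png

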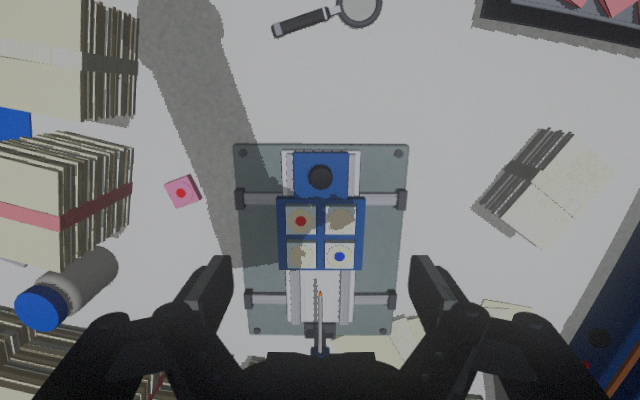

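Wrist view, with the robot's side up: knob (320,177), red dot (301,221), blue dot (340,256), orange tip near (320,293). All of them are clear between the fingers.

```bash
cat > m.py <<'E'
from h import *
def measure(n="wrist",pr=True):
    im,i=grab(n); out={}
    for cn,lo,hi,z in(("blue",(105,150,100),(130,255,255),.057),("red",(0,170,90),(6,255,255),.057),("orange",(8,120,80),(25,255,255),.066)):
        b,_=blobs(im,lo,hi,4); out[cn]=[(c,s[4],onz(i,c,z).round(4)[:2].tolist()) for c,s in b if s[4]<400 and 200<c[0]<440]
        if pr: print(n,cn,out[cn])
    return im,i
if __name__=="__main__":
    im,i=measure()
    g=cv2.inRange(im[150:200,300:342],(0,0,0),(40,40,40)); ys,xs=np.nonzero(g)
    print("knob",xs.mean()+300,ys.mean()+150,len(xs), onz(i,(xs.mean()+300,ys.mean()+150),.072))
    C=[onz(i,p,.012) for p in((234,145),(409,145))]; v=C[0]-C[1]; print("yaw from near edge",np.arctan2(v[1],v[0])+np.pi/2)
E
python3 m.py; python3 - <<'E'
import cv2
im=cv2.imread("pics/w1.png");cv2.imwrite("pics/w1c.png",cv2.convertScaleAbs(cv2.resize(im[140:350,225:420],None,fx=2.8,fy=2.8,interpolation=cv2.INTER_CUBIC),alpha=1.5))
E
```

```text
wrist blue [([339.3, 256.4], 63, [0.5897, 0.1957])]
wrist red []
wrist orange [([320.2, 293.8], 11, [0.6382, 0.1833])]
knob nan nan 0 [nan nan nan]
yaw from near edge 0.20995055470329715m.py:11: RuntimeWarning: Mean of empty slice.
  print("knob",xs.mean()+300,ys.mean()+150,len(xs), onz(i,(xs.mean()+300,ys.mean()+150),.072))
  ret = ret.dtype.type(ret / rcount)
```

View pics/w1c.png

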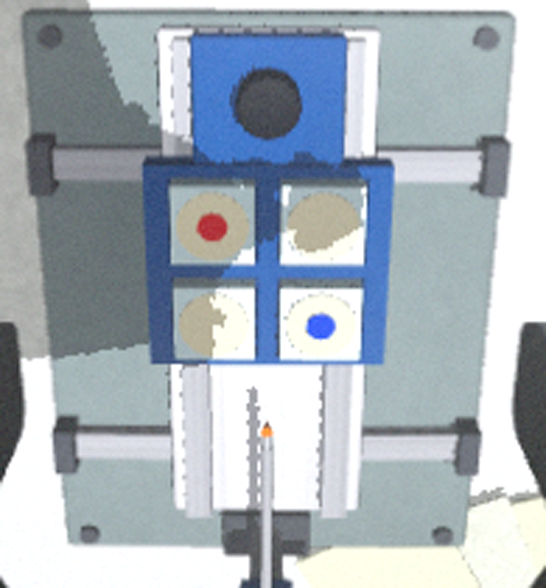

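The crop confirms the layout: knob at full-picture (320.7,176.8), dots in diagonal nests, tip in line with the carrier's start. I'll go down on the knob now.

```bash
python3 - <<'E'
from h import *
im,i=grab("wrist"); k=onz(i,(320.7,176.8),.075); print(k); plan([k[0],k[1],.056],.21+np.pi)
print(onz(i,(300.8,220.8),.057), onz(i,(320.2,292.5),.064))
E
```

```text
[0.49659567 0.15373056 0.075     ]
at [0.5002 0.1539 0.2313] head -2.9321 delta tool [0.0035 0.0006 0.1753] turn -0.0005
[0.5550872  0.14354904 0.057     ] [0.63780488 0.18315299 0.064     ]
```

Scaled: 0.001 m is 0.05, 0.03 m is 1.5.

Emit:
step_hand(motion=[0.05, 0, 1.5, 0, 1, 0, 0, 1.5, 0, 1, 0, 0, 1.5, 0, 1, 0, 0, 1.5, 0, 1, 0, 0, 1.5, 0, 1, 0, 0, 1.265, 0, 1, 0, 0, 0, 0, 0.6, 0, 0, 0, 0, 0.2, 0, 0, 0, 0, 0.0, 0, 0, 0, 0, 0.0, 0, 0, 0, 0, 0.0, 0, 0, 0, 0, 0.0, 0, 0, 0, 0, 0.0], grip_force=40)

```text
t: 3.65
eef_pos: [0.5003, 0.1541, 0.0575]
tool_rot: [0.001, -0.106, 0.994, 0.0]
contact_force: [-0.8, -0.2, 6.5]
gripper_width: 0.263
grasp_force: 38.9
```

```bash
python3 m.py 2>/dev/null
```

```text
wrist blue [([403.2, 296.2], 6, [0.5143, 0.2045]), ([326.0, 337.0], 15, [0.551, 0.1688]), ([325.6, 352.1], 39, [0.5623, 0.1711])]
wrist red [([289.8, 337.9], 16, [0.5562, 0.1482])]
wrist orange []
knob nan nan 0 [nan nan nan]
yaw from near edge 0.21234663740924842
```

Scaled: -0.01 m is -0.5, -0.008 m is -0.4.

Emit:
step_hand(motion=[0, 0, -0.075, 0, 0, -0.4, -0.2, 0, 0, 0, -0.5, -0.25, 0, 0, 0, -0.5, -0.25, 0, 0, 0, -0.5, -0.25, 0, 0, 0, -0.275, -0.15, 0, 0, 0, 0, 0, 0, 0, 0, 0, 0, 0, 0, 0, 0, 0, 0, 0, 0])

```text
t: 4.6
eef_pos: [0.5469, 0.1408, 0.0577]
tool_rot: [0.001, -0.106, 0.994, -0.0]
contact_force: [2.4, -1.6, -2.0]
gripper_width: 0.262
grasp_force: 42.1
```

```bash
cat > chk.py <<'E'
from h import *
import sys
N=sys.argv[1]; out=[]
for n in("top","scene"):
    im,i=grab(n); p=proj(i,[.638,.183,.063]); u,v=p.astype(int); r=22
    c=cv2.convertScaleAbs(cv2.resize(im[v-r:v+r,u-r:u+r],None,fx=9,fy=9,interpolation=cv2.INTER_CUBIC),alpha=1.6); out.append(c)
    print(n,"tip px",p)
    for cn,lo,hi in(("blue",(112,150,60),(130,255,255)),("red",(0,150,60),(8,255,255)),("orange",(6,100,60),(25,255,255))):
        for cc,s in blobs(im,lo,hi,2)[0]:
            if np.hypot(*(np.array(cc)-p))<35 and s[4]<60: print(" ",cn,cc,s[4],onz(i,cc,.057).round(4)[:2], onz(i,cc,.065).round(4)[:2])
cv2.imwrite(f"pics/chk{N}.png",np.hstack(out)); T=tool(); print(T[:3,3].round(4))
E
python3 chk.py 1
```

```text
top tip px [296.21639766 154.52727106]
scene tip px [282.31365263 264.09116735]
  red [283.8, 244.8] 5 [0.6041 0.1322] [0.6062 0.1365]
[0.5466 0.1411 0.0577]
```

View pics/chk1.png

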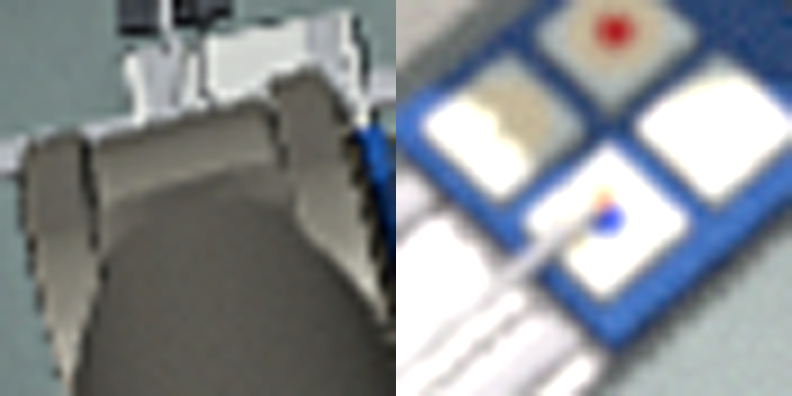

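Scene crop: the orange tip (about px 283,264) sits right above the blue dot (about px 283.6,266). The top view is blocked by the arm. I'll put a number on the remaining offset.

```bash
cat > sub.py <<'E'
from h import *
import sys
def sub(lo,hi,c0=(283,265),r=6):
    im,i=grab("scene"); p=im[c0[1]-r:c0[1]+r+1,c0[0]-r:c0[0]+r+1].astype(float)
    B,G,Rr=p[...,0],p[...,1],p[...,2]; return p,i
for n in range(1):
    im,i=grab("scene"); x0,y0=277,259
    p=im[y0:y0+13,x0:x0+13].astype(float)
    yy,xx=np.mgrid[0:13,0:13]
    for nm,w in(("blue",p[...,0]-p[...,2]),("red/orange",p[...,2]-p[...,0])):
        w=np.where(w>35,w,0); w[(np.hypot(xx-6,yy-6)>6)]=0
        if w.sum()>0:
            c=(x0+(w*xx).sum()/w.sum(),y0+(w*yy).sum()/w.sum()); print(nm,np.round(c,2),(w>0).sum(),onz(i,c,.057).round(4)[:2],onz(i,c,.0655).round(4)[:2])
    print((p[...,2]-p[...,0]).astype(int))
    print("expected",proj(i,[.638,.183,.063]),proj(i,[.638,.183,.057]))
Rz=R.from_euler('z',.21).as_matrix()
print((Rz.T@[.638-.5897,.183-.1957,0]).round(4),(Rz.T@(tool()[:3,3]-[.5003,.1541,.0577])).round(4))
E
python3 sub.py
```

```text
blue [283.24 266.26] 7 [0.6378 0.1868] [0.6397 0.1909]
red/orange [282.54 263.22] 5 [0.6349 0.1781] [0.6368 0.1824]
[[ -8 -15 -28 -31 -17  -5   3  -5 -28 -57 -64 -42  -9]
 [-29 -47 -43 -23  -3   5   8   7  -5 -29 -55 -67 -42]
 [-53 -55 -33  -5   9  15  18  16   9  -4 -28 -57 -65]
 [-48 -29  -8  12  24  34  37  25  19  15  -1 -28 -56]
 [-15   1  14  21  28  58  58  29  25  22  15  -3 -28]
 [  5  16  21  19  26  54  36   3  13  23  23  11  -6]
 [ 10  17  16  10  10  12 -33 -56 -14  16  23  19   7]
 [ 11  11   9   4 -11 -43 -98 -86 -30  13  22  17  10]
 [  2   5   9   8 -15 -46 -73 -56  -7  19  22  16  11]
 [  1   3  12  18   6 -10 -17  -8  15  23  21  13   5]
 [  1   2  16  19  20  19  17  19  22  19  14   8   2]
 [ -4  -3  11  15  19  21  22  21  19  15  11   0 -17]
 [-30  -9   6  10  13  13  14  14  11  10  -1 -20 -47]]
expected [282.31365263 264.09116735] [282.43491409 265.20118357]
[ 0.0446 -0.0225  0.    ] [ 0.0425 -0.0222 -0.    ]
```

The scene view is too coarse to settle the last 2–3 mm, so I'll release, rise and check from close above.

Scaled: -0.04 m is -2, -0.035 m is -1.75.

Emit:
step_hand(motion=[0, 0, 0, 0, 1, 0, 0, 0, 0, 1, 0, 0, 0, 0, 1, 0, 0, 0, 0, 1, 0, 0, 0, 0, 1, 0, 0, -1.5, 0, 1, 0, 0, -2, 0, 1, 0, 0, -2, 0, 1, 0, 0, -1.75, 0, 1, -1, 0, 0, 0, 1, -1, 0, 0, 0, 1, 0, 0, 0, 0, 1, 0, 0, 0, 0, 1])

```text
t: 6.05
eef_pos: [0.5848, 0.1496, 0.202]
tool_rot: [-0.001, -0.106, 0.994, -0.0]
contact_force: [-0.5, 0.4, 0.5]
gripper_width: 1.0
grasp_force: 0.0
```

```bash
python3 m.py 2>/dev/null | head -3
python3 - <<'E'
from h import *
im,i=grab("wrist"); p=proj(i,[.638,.183,.063]); u,v=p.astype(int); print(p)
c=im[v-32:v+32,u-40:u+40]; cv2.imwrite("pics/w2.png",cv2.convertScaleAbs(cv2.resize(c,None,fx=8,fy=8,interpolation=cv2.INTER_CUBIC),alpha=1.5)); print(tool()[:3,3])
E
```

```text
wrist blue [([329.9, 214.5], 11, [0.6144, 0.166]), ([319.7, 244.4], 163, [0.649, 0.163]), ([341.6, 236.3], 68, [0.6353, 0.1831]), ([350.0, 252.0], 11, [0.651, 0.1959]), ([332.3, 324.2], 23, [0.7459, 0.1986]), ([339.0, 321.4], 5, [0.7404, 0.2053]), ([346.3, 322.4], 12, [0.74, 0.2138]), ([349.1, 330.1], 7, [0.7501, 0.2196]), ([331.4, 333.8], 5, [0.7596, 0.2007])]
wrist red []
wrist orange [([342.2, 242.0], 13, [0.6372, 0.1836])]
[341.26852944 241.67604248]
[0.58438723 0.14943414 0.2020031 ]
```

View pics/w2.png

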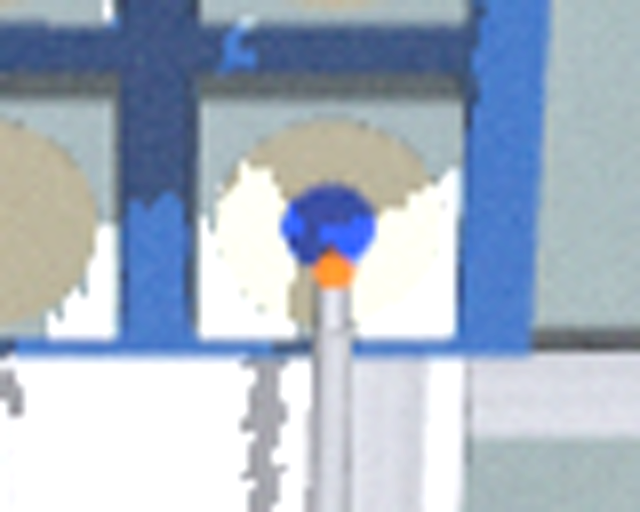

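Close crop: the blue dot (crop 330,227; 92 px wide) is about 1.5 mm short of the tip along the slide and centred sideways. I'll regrip, nudge it +1.5 mm, pause, then go on 44/44 mm to the red dot.

Scaled: 0.04 m is 2, 0.0245 m is 1.225.

Emit:
step_hand(motion=[1, 0, 0, 0, 1, 1, 0, 0, 0, 1, 0, 0, 2, 0, 1, 0, 0, 2, 0, 1, 0, 0, 2, 0, 1, 0, 0, 1.225, 0, 1, 0, 0, 0, 0, 0.3, 0, 0, 0, 0, 0.0, 0, 0, 0, 0, 0.0, 0, 0, 0, 0, 0.0, 0, 0, 0, 0, 0.0, 0, 0, 0, 0, 0.0], grip_force=40)

```text
t: 7.35
eef_pos: [0.5475, 0.1417, 0.0598]
tool_rot: [0.001, -0.106, 0.994, 0.0]
contact_force: [-0.5, -0.6, 6.2]
gripper_width: 0.264
grasp_force: 38.9
```

Emit:
step_hand(motion=[-0.075, 0, 0, 0, 0, 0, 0, 0, 0, 0, 0, 0, 0, 0, 0, 0, 0, 0, 0, 0, 0, 0, 0, 0, 0, 0, 0, 0, 0, 0, 0, 0, 0, 0, 0, 0, 0, 0, 0, 0, 0, 0, 0, 0, 0, 0, 0, 0, 0, 0])

```text
t: 8.35
eef_pos: [0.5491, 0.142, 0.0598]
tool_rot: [0.001, -0.106, 0.994, 0.0]
contact_force: [-0.9, -1.4, 6.2]
gripper_width: 0.262
grasp_force: 38.9
```

Emit:
step_hand(motion=[-0.2, 0.2, 0, 0, 0, -0.4, 0.4, 0, 0, 0, -0.4, 0.4, 0, 0, 0, -0.4, 0.4, 0, 0, 0, -0.4, 0.4, 0, 0, 0, -0.4, 0.4, 0, 0, 0, 0, 0, 0, 0, 0, 0, 0, 0, 0, 0, 0, 0, 0, 0, 1, 0, 0, 0, 0, 1, 0, 0, 0, 0, 1, 0, 0, 0, 0, 1, 0, 0, 0, 0, 1, 0, 0, -1.5, 0, 1, 0, 0, -2, 0, 1, 0, 0, -2, 0, 1, 0, 0, -1.75, 0, 1, 0, 0, 0, 0, 1, 0, 0, 0, 0, 1])

```text
t: 10.25
eef_pos: [0.5818, 0.194, 0.2038]
tool_rot: [0.001, -0.106, 0.994, 0.0]
contact_force: [0.3, 0.2, -0.7]
gripper_width: 1.001
grasp_force: 0.0
```

```bash
python3 - <<'E'
from h import *
im,i=grab("wrist"); p=proj(i,[.638,.183,.063]); u,v=p.astype(int); print(p)
for cn,lo,hi,z in(("red",(0,150,50),(7,255,255),.057),("red2",(170,150,50),(180,255,255),.057),("orange",(9,150,120),(25,255,255),.0655)):
    for c,s in blobs(im,lo,hi,4)[0]:
        if np.hypot(*(np.array(c)-p))<40: print(cn,c,s,onz(i,c,z).round(4))
c=im[v-32:v+32,u-40:u+40]; cv2.imwrite("pics/w3.png",cv2.convertScaleAbs(cv2.resize(c,None,fx=8,fy=8,interpolation=cv2.INTER_CUBIC),alpha=1.5)); print(tool()[:3,3])
E
```

```text
[297.59465665 234.25963588]
red [299.6, 234.0] [299, 232, 2, 5, 5] [0.6401 0.1851 0.057 ]
red2 [299.8, 230.7] [294, 227, 11, 10, 61] [0.6364 0.1846 0.057 ]
[0.58106474 0.19376632 0.20245725]
```

View pics/w3.png

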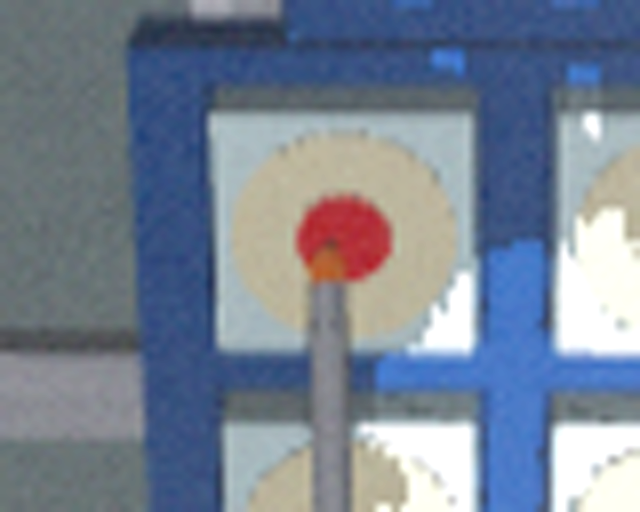

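Crop: the red dot (344,238) is centred along the slide, but about 1.5 mm to the +y side of the rod/tip line (x≈328, after parallax). One small correction should do it.

Scaled: 0.04 m is 2, 0.023 m is 1.15.

Emit:
step_hand(motion=[0, 0, 2, 0, 1, 0, 0, 2, 0, 1, 0, 0, 2, 0, 1, 0, 0, 1.15, 0, 1, 0, 0, 0, 0, 0.3, 0, 0, 0, 0, 0.0, 0, 0, 0, 0, 0.0, 0, 0, 0, 0, 0.0, 0, 0, 0, 0, 0.0, 0, 0, 0, 0, 0.0], grip_force=40)

```text
t: 11.3
eef_pos: [0.5826, 0.1945, 0.0617]
tool_rot: [0.001, -0.106, 0.994, 0.001]
contact_force: [-1.5, -0.0, 6.6]
gripper_width: 0.258
grasp_force: 39.1
```

Emit:
step_hand(motion=[0, -0.08, 0, 0, 0, 0, 0, 0, 0, 0, 0, 0, 0, 0, 0, 0, 0, 0, 0, 1, 0, 0, 0, 0, 1, 0, 0, 0, 0, 1, 0, 0, 0, 0, 1, 0, 0, 0, 0, 1, 0, 0, -1.5, 0, 1, 0, 0, -2, 0, 1, 0, 0, -2, 0, 1, 0, 0, -1.75, 0, 1, 0, 0, 0, 0, 1, 0, 0, 0, 0, 1])

```text
t: 12.7
eef_pos: [0.5822, 0.1925, 0.2058]
tool_rot: [0.001, -0.106, 0.994, 0.0]
contact_force: [0.2, -0.1, -0.6]
gripper_width: 0.999
grasp_force: 0.0
```

```bash
python3 - <<'E'
from h import *
im,i=grab("wrist"); p=proj(i,[.638,.183,.063]); u,v=p.astype(int); print(p)
cv2.imwrite("pics/w4full.png",im); print(tool()[:3,3])
m=sum(blobs(im,lo,hi,1)[1]//255 for lo,hi in(((0,150,40),(8,255,255)),((168,120,40),(180,255,255))))[v-20:v+20,u-20:u+20]
n,l,s,c=cv2.connectedComponentsWithStats(m); k=1+s[1:,4].argmax(); x,y,w,h,a=s[k]; print("red bbox",s[k],c[k]+[u-20,v-20])
q=(u-20+x+(w-1)/2,v-20+y+(h-1)/2); print(q,onz(i,q,.057))
E
```

```text
[299.20948135 233.366479  ]
[0.58141441 0.19227511 0.20448789]
red bbox [15 13 11 10 71] [299.12676056 230.04225352]
(np.float64(299.0), np.float64(230.5)) [0.63768872 0.18232386 0.057     ]
```

The red dot is now at (0.6377,0.1823), under the tip to within about 1 mm. Next is the magnifier on the mat: rise slightly, travel at z≈0.22 and turn the tool along the handle.

```bash
python3 - <<'E'
from h import *
plan([.452,-.333,.222],np.radians(-107))
E
```

```text
at [0.5814 0.1923 0.2045] head -2.9289 delta tool [ 0.2374 -0.4861 -0.0173] turn -1.0614
```

Emit:
step_hand(motion=[0, 0, -0.875, 0, 1, 0.85, -1.735, 0, 0, 1, 0.85, -1.735, 0, 0, 1, 0.85, -1.735, 0, 0, 1, 0.85, -1.735, 0, 0, 1, 0.85, -1.735, 0, 0, 1, 0.85, -1.735, 0, 0, 1, 0.85, -1.735, 0, 0, 1, 0.85, -1.735, 0, 0, 1, 0.85, -1.735, 0, 0, 1, 0.85, -1.735, 0, 0, 1, 0.85, -1.735, 0, 0, 1, 0.85, -1.735, 0, 0, 1, 0.85, -1.735, 0, 0, 1, 0.82, -1.75, 0, 0, 1])

```text
t: 14.25
eef_pos: [0.4509, -0.3337, 0.2208]
tool_rot: [-0.001, -0.106, 0.994, 0.001]
contact_force: [-0.7, -0.6, -0.5]
gripper_width: 0.998
grasp_force: 0.0
```

Emit:
step_hand(motion=[0, 0, 0, -0.532, 1, 0, 0, 0, -0.532, 1, 0, 0, 0, -0.532, 1, 0, 0, 0, -0.532, 1, 0, 0, 0, -0.532, 1, 0, 0, 0, -0.532, 1, 0, 0, 0, -0.532, 1, 0, 0, 0, -0.524, 1, 0, 0, 0, 0, 1, 0, 0, 0, 0, 1])

```text
t: 15.25
eef_pos: [0.4474, -0.3319, 0.2108]
tool_rot: [-0.009, -0.501, 0.865, 0.012]
contact_force: [-0.1, -0.2, -0.5]
gripper_width: 0.997
grasp_force: 0.0
```

```bash
python3 - <<'E'
from h import *
im,i=grab("wrist"); cv2.imwrite("pics/w5.png",im); print(tool().round(4)); print(monitor.get_obs()["q"].round(2))
E
```

```text
[[-0.4962 -0.8678 -0.0268  0.4478]
 [-0.8682  0.4961  0.0103 -0.3318]
 [ 0.0044  0.0284 -0.9996  0.2111]
 [ 0.      0.      0.      1.    ]]
[ 0.95  0.37 -0.54  1.81  0.22  1.05  2.95]
```

View pics/w5.png

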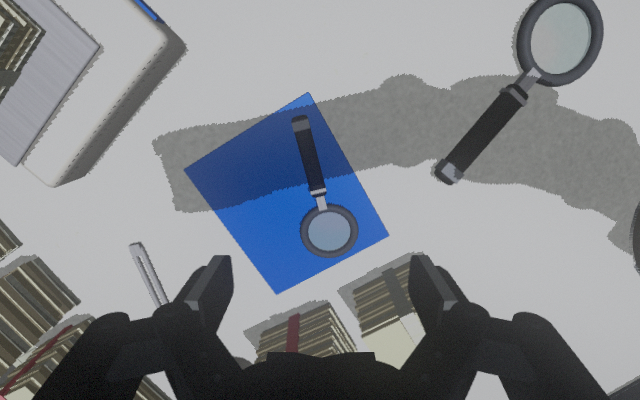

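Wrist view: the magnifier lies on the mat, lens at (329,231), handle running up to (299,118). The turn ran into the last joint's limit, so I'll use the half-turn grasp (heading +73°) instead.

```bash
cat > mag.py <<'E'
from h import *
def mag(im,i,save=None):
    hsv=cv2.cvtColor(im,cv2.COLOR_BGR2HSV)
    g=((hsv[...,1]<110)&(np.ones(im.shape[:2],bool))).astype(np.uint8)
    b=cv2.inRange(hsv,np.array((100,130,30)),np.array((130,255,255)))
    n,l,s,c=cv2.connectedComponentsWithStats(b); k=1+s[1:,4].argmax()
    cs,_=cv2.findContours((l==k).astype(np.uint8),cv2.RETR_EXTERNAL,cv2.CHAIN_APPROX_NONE)
    hull=np.zeros_like(b); cv2.fillConvexPoly(hull,cv2.convexHull(max(cs,key=cv2.contourArea)),1)
    m=(cv2.erode(hull,np.ones((5,5)))>0)&(b==0); m=m.astype(np.uint8)
    n,l,s,c=cv2.connectedComponentsWithStats(m); k=1+s[1:,4].argmax(); m=(l==k).astype(np.uint8)
    lens=cv2.morphologyEx(m,cv2.MORPH_OPEN,cv2.getStructuringElement(cv2.MORPH_ELLIPSE,(31,31)))
    (u,v),(a,bb),_=cv2.fitEllipse(max(cv2.findContours(lens,cv2.RETR_EXTERNAL,cv2.CHAIN_APPROX_NONE)[0],key=cv2.contourArea))
    L=onz(i,(u,v),.009)[:2]
    ys,xs=np.nonzero(m); P=np.array([onz(i,(x,y),.010)[:2] for x,y in zip(xs,ys)]); d=np.hypot(*(P-L).T)
    H=P[(d>.05)&(d<.145)]; w=H.mean(0)-L; hd=np.arctan2(w[1],w[0])
    sv=np.linalg.svd(H-H.mean(0),full_matrices=False)[2][0]; sv*=np.sign(sv@w)
    x0=onz(i,(u-a/2,v),.01);x1=onz(i,(u+a/2,v),.01)
    print("lens px",(round(u,1),round(v,1),round(a,1),round(bb,1)),"L",L.round(4),"diam",np.linalg.norm(x1-x0).round(4),"len",d.max().round(4),"handle head",np.degrees(hd).round(2),np.degrees(np.arctan2(sv[1],sv[0])).round(2))
    G=L+.08*np.array([np.cos(hd),np.sin(hd)]); print("grip",G.round(4)); return L,hd,G
if __name__=="__main__":
    im,i=grab("wrist"); cv2.imwrite("pics/wm.png",im); L,hd,G=mag(im,i); plan([*G,.21],hd+np.pi)
E
python3 mag.py
```

```text
lens px (329.1, 230.5, 52.9, 56.8) L [ 0.4705 -0.2576] diam 0.0646 len 0.141 handle head -105.58 -105.64
grip [ 0.449  -0.3346]
at [ 0.4482 -0.3315  0.2114] head -2.0888 delta tool [ 0.0023 -0.0022  0.0014] turn 2.8956
```

Emit:
step_hand(motion=[0, 0, 0, 0.584, 1, 0, 0, 0, 0.584, 1, 0, 0, 0, 0.584, 1, 0, 0, 0, 0.584, 1, 0, 0, 0, 0.584, 1, 0, 0, 0, 0.584, 1, 0, 0, 0, 0.584, 1, 0, 0, 0, 0.584, 1, 0, 0, 0, 0.584, 1, 0, 0, 0, 0.584, 1, 0, 0, 0, 0.584, 1, 0, 0, 0, 0.584, 1, 0, 0, 0, 0.584, 1, 0, 0, 0, 0.584, 1, 0, 0, 0, 0.584, 1, 0, 0, 0, 0.584, 1, 0, 0, 0, 0.584, 1, 0, 0, 0, 0.584, 1, 0, 0, 0, 0.584, 1, 0, 0, 0, 0.584, 1])

```text
t: 17.35
eef_pos: [0.4496, -0.3304, 0.2129]
tool_rot: [-0.01, 0.805, 0.594, -0.008]
contact_force: [-0.3, -0.0, 0.0]
gripper_width: 1.002
grasp_force: 0.0
```

```bash
python3 mag.py; python3 -c "
from h import *
print(tool().round(4),monitor.get_obs()['q'].round(2))"
```

```text
lens px (324.9, 98.1, 64.7, 67.5) L [ 0.4713 -0.2556] diam 0.0695 len 0.144 handle head -105.79 -105.51
grip [ 0.4495 -0.3326]
at [ 0.4497 -0.3303  0.2129] head 1.2645 delta tool [-0.0022  0.0006  0.0028] turn -0.0308
[[ 3.016e-01  9.531e-01 -2.450e-02  4.497e-01]
 [ 9.534e-01 -3.015e-01  7.700e-03 -3.303e-01]
 [-1.000e-04 -2.570e-02 -9.997e-01  2.129e-01]
 [ 0.000e+00  0.000e+00  0.000e+00  1.000e+00]] [0.51 0.32 0.   1.84 0.   1.01 0.21]
```

```bash
python3 - <<'E'
from h import *
plan([.4495,-.333,.0065],np.radians(74.3))
E
```

```text
at [ 0.4497 -0.3303  0.2129] head 1.2645 delta tool [-0.0026  0.0059  0.2063] turn -0.0323
```

Units first: shifts go in units of 20 mm and turns go in units of 0.25 rad. So 0.03 m is 1.5, 0.02 m is 1, -0.0323 rad is -0.1292.

Emit:
step_hand(motion=[-0.13, 0.295, 1, -0.1292, 1, 0, 0, 1.5, 0, 1, 0, 0, 1.5, 0, 1, 0, 0, 1.5, 0, 0.7, 0, 0, 1.5, 0, 0.7, 0, 0, 1.5, 0, 0.7, 0, 0, 0.75, 0, 0.7])

```text
t: 18.1
eef_pos: [0.4484, -0.3325, 0.0254]
tool_rot: [-0.012, 0.792, 0.61, -0.009]
contact_force: [-0.8, 0.5, -0.1]
gripper_width: 0.702
grasp_force: 0.0
```

```bash
python3 - <<'E'
from h import *
from mag import mag
im,i=grab("wrist"); cv2.imwrite("pics/w6.png",im)
plan([.4495,-.333,.0065],np.radians(74.3))
try: mag(im,i)
except Exception as e: print(e)
E
```

```text
at [ 0.4478 -0.3321  0.0241] head 1.3123 delta tool [-0.0005  0.0024  0.0175] turn 0.0155
lens px (328.5, 94.1, 142.9, 149.5) L [ 0.4717 -0.2546] diam 0.0702 len 0.1485 handle head -106.0 -105.67
grip [ 0.4497 -0.3315]
```

View pics/w6.png

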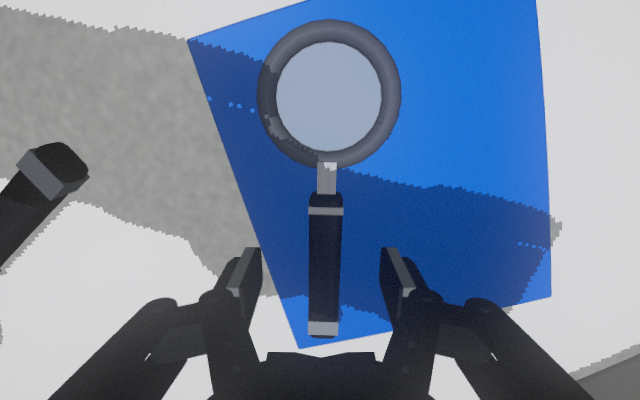

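The handle (325,270) lies between the fingers and parallel to them; the lens at (328,94) measures 70 mm. I'll lower the last 17 mm and grip.

Scaled: 0.002 m is 0.1, 0.001 m is 0.05, 0.02 rad is 0.08.

Emit:
step_hand(motion=[0.05, 0.1, 0.44, 0.08, 0.7, 0, 0, 0.44, 0, 0.7, 0, 0, 0, 0, 0.5, 0, 0, 0, 0, 0.3, 0, 0, 0, 0, 0.0, 0, 0, 0, 0, 0.0, 0, 0, 0, 0, 0.0, 0, 0, 0, 0, 0.0, 0, 0, 0, 0, 0.0], grip_force=80)

```text
t: 19.05
eef_pos: [0.4514, -0.3333, 0.0107]
tool_rot: [-0.011, 0.799, 0.601, -0.007]
contact_force: [-1.4, 0.7, 5.6]
gripper_width: 0.18
grasp_force: 78.5
```

Emit:
step_hand(motion=[0, 0, -0.5, 0, 0, 0, 0, -1, 0, 0, 0, 0, -1.5, 0, 0, 0, 0, -1.5, 0, 0, 0, 0, -1.5, 0, 0, 0, 0, -1.5, 0, 0, 0, 0, -1.5, 0, 0, 0, 0, -1.5, 0, 0, 0, 0, 0, 0, 0, 0, 0, 0, 0, 0])

```text
t: 20.05
eef_pos: [0.4562, -0.335, 0.2205]
tool_rot: [-0.01, 0.799, 0.601, -0.007]
contact_force: [0.0, 0.8, -1.9]
gripper_width: 0.177
grasp_force: 78.4
```

```bash
python3 - <<'E'
from h import *
im,i=grab("wrist"); cv2.imwrite("pics/w7.png",im); T=tool(); print(T.round(4),monitor.get_obs()["q"].round(2))
E
```

```text
[[ 0.2779  0.9603 -0.0253  0.4556]
 [ 0.9606 -0.2778  0.0096 -0.3346]
 [ 0.0022 -0.027  -0.9996  0.2193]
 [ 0.      0.      0.      1.    ]] [ 0.52  0.32 -0.    1.82  0.01  1.03  0.24]
```

```bash
cat > lens.py <<'E'
from h import *
def lens(im,i,T):
    hsv=cv2.cvtColor(im,cv2.COLOR_BGR2HSV); g=cv2.cvtColor(im,cv2.COLOR_BGR2GRAY)
    c=cv2.HoughCircles(cv2.medianBlur(g,5),cv2.HOUGH_GRADIENT,1.5,40,param1=80,param2=30,minRadius=45,maxRadius=110)
    print("hough",None if c is None else c[0,:4].round(1).tolist())
    m=((hsv[...,1]<90)&(g<105)).astype(np.uint8); m[215:]=0
    n,l,s,cc=cv2.connectedComponentsWithStats(m); k=1+s[1:,4].argmax(); print("comp",s[k])
    m=(l==k).astype(np.uint8); return m
def pose(i,T,uv,d):
    o,v=ray(i,uv); return T[:3,:3].T@(o+v*d-T[:3,3])
if __name__=="__main__":
    im,i=grab("wrist"); T=tool(); m=lens(im,i,T)
    for r in range(20,200,20): print(r,[ (x,int(im[r,x].sum()//3)) for x in range(230,430,8)])
E
python3 lens.py
```

```text
hough [[318.79998779296875, 93.80000305175781, 56.70000076293945], [522.7999877929688, 227.1999969482422, 109.0], [209.1999969482422, 227.1999969482422, 92.5999984741211], [258.79998779296875, 93.80000305175781, 94.19999694824219]]
comp [ 241   11  158  165 9446]
20 [(230, 112), (238, 81), (246, 92), (254, 78), (262, 78), (270, 99), (278, 135), (286, 68), (294, 84), (302, 87), (310, 85), (318, 96), (326, 92), (334, 88), (342, 87), (350, 79), (358, 185), (366, 191), (374, 192), (382, 192), (390, 192), (398, 192), (406, 192), (414, 191), (422, 192)]
40 [(230, 136), (238, 134), (246, 193), (254, 191), (262, 80), (270, 95), (278, 88), (286, 75), (294, 66), (302, 175), (310, 190), (318, 190), (326, 191), (334, 191), (342, 67), (350, 74), (358, 88), (366, 94), (374, 87), (382, 123), (390, 125), (398, 125), (406, 122), (414, 192), (422, 192)]
60 [(230, 191), (238, 191), (246, 193), (254, 94), (262, 90), (270, 73), (278, 192), (286, 190), (294, 169), (302, 169), (310, 170), (318, 171), (326, 168), (334, 169), (342, 168), (350, 167), (358, 170), (366, 72), (374, 85), (382, 98), (390, 79), (39
[... 1117 characters left out ...]
 152), (350, 154), (358, 123), (366, 73), (374, 93), (382, 77), (390, 120), (398, 121), (406, 121), (414, 118), (422, 120)]
160 [(230, 134), (238, 134), (246, 133), (254, 131), (262, 129), (270, 130), (278, 83), (286, 92), (294, 95), (302, 84), (310, 83), (318, 77), (326, 81), (334, 82), (342, 92), (350, 92), (358, 83), (366, 68), (374, 78), (382, 81), (390, 80), (398, 82), (406, 81), (414, 84), (422, 86)]
180 [(230, 135), (238, 132), (246, 136), (254, 133), (262, 131), (270, 133), (278, 134), (286, 135), (294, 85), (302, 83), (310, 108), (318, 113), (326, 112), (334, 81), (342, 78), (350, 79), (358, 75), (366, 81), (374, 81), (382, 79), (390, 82), (398, 82), (406, 86), (414, 86), (422, 86)]
```

The magnifier is held. Its lens centre sits at about (81.5, 0.5, 8) mm in the tool frame, agreed by the grasp geometry and the wrist view's ring size. Next I'll carry it over the stacks.

```bash
cat > goal.py <<'E'
from h import *
def goal(z,off=(.0815,.0005,.008),tip=(.638,.183)):
    T=tool(); g=np.array([*tip,z])-T[:3,:3]@np.array(off); plan(g,np.arctan2(T[1,0],T[0,0])); print("lens now",(T[:3,:3]@np.array(off)+T[:3,3]).round(4))
goal(.2)
E
python3 goal.py
```

```text
at [ 0.4553 -0.3344  0.2186] head 1.2892 delta tool [0.4662 0.0318 0.0111] turn -0.0
lens now [ 0.4783 -0.2562  0.2108]
```

Emit:
step_hand(motion=[0.5, 0, 0, 0, 0, 1, 0.09, 0, 0, 0, 1.5, 0.11, 0, 0, 0, 1.5, 0.11, 0, 0, 0, 1.5, 0.11, 0, 0, 0, 1.5, 0.11, 0, 0, 0, 1.5, 0.11, 0, 0, 0, 1.5, 0.11, 0, 0, 0, 1.5, 0.11, 0, 0, 0, 1.5, 0.11, 0, 0, 0, 1.5, 0.11, 0, 0, 0, 1.5, 0.11, 0, 0, 0, 1.5, 0.11, 0, 0, 0, 1.5, 0.11, 0, 0, 0, 1.5, 0.11, 0.1, 0, 0, 1.5, 0.11, 0.15, 0, 0, 1, 0.07, 0.15, 0, 0, 0.75, 0, 0.15, 0, 0, 0.4, 0, 0, 0, 0, 0, 0, 0, 0, 0])

```text
t: 22.15
eef_pos: [0.6253, 0.1301, 0.2083]
tool_rot: [-0.011, 0.799, 0.601, -0.007]
contact_force: [-0.1, -1.0, -1.2]
gripper_width: 0.175
grasp_force: 78.4
```

```bash
cat >> h.py <<'E'
E
cat > ring.py <<'E'
from h import *
im,i=grab("wrist"); T=tool(); N=__import__("time").time(); cv2.imwrite(f"pics/r{int(N)}.png",im)
hsv=cv2.cvtColor(im,cv2.COLOR_BGR2HSV); g=cv2.cvtColor(im,cv2.COLOR_BGR2GRAY)
m=((hsv[...,1]<90)&(g<105)).astype(np.uint8)
for r in(60,80,95,110,130):
    x=np.nonzero(m[r,225:420])[0]+225; print(r,x.min(),x.max(),(x.min()+x.max())/2)
for cn,lo,hi in(("orange",(8,140,90),(25,255,255)),("red",(0,150,50),(7,255,255)),("red2",(170,150,50),(180,255,255))):
    print(cn,[(c,s[4]) for c,s in blobs(im,lo,hi,4)[0] if 220<c[0]<420 and c[1]<300])
print("tip expected",proj(i,[.638,.183,.063]), "lens mid expected",proj(i,T[:3,:3]@[.0815,.0005,.003]+T[:3,3]), monitor.get_obs()["gripper_width"],T[2].round(4))
E
python3 goal.py; python3 ring.py
```

```text
at [0.6253 0.1301 0.2083] head 1.2902 delta tool [-0.0271 -0.0027  0.0004] turn -0.0
lens now [0.6482 0.2083 0.2004]
60 247 416 331.5
80 242 419 330.5
95 241 419 330.0
110 243 398 320.5
130 246 390 318.0
orange []
red []
red2 []
tip expected [323.02816725 125.58067166] lens mid expected [324.54204163  96.33241527] 0.17713088179660924 [ 0.0012 -0.0268 -0.9996  0.2084]
```

I summed the rows wrong and overshot by 27 mm while still high, so I'll go back and then down in stages.

```bash
sed -i 's/.0815,.0005,.008/.0815,0.0,.008/' goal.py
```

Emit:
step_hand(motion=[-0.5, -0.05, 0, 0, 0, -0.6, -0.05, 0, 0, 0, -0.255, -0.015, 0, 0, 0, 0, 0, 0.5, 0, 0, 0, 0, 1, 0, 0, 0, 0, 1, 0, 0, 0, 0, 0.5, 0, 0, 0, 0, 0, 0, 0, 0, 0, 0, 0, 0])

```text
t: 23.1
eef_pos: [0.6146, 0.1047, 0.1489]
tool_rot: [-0.011, 0.799, 0.601, -0.007]
contact_force: [-0.1, 1.1, -1.0]
gripper_width: 0.174
grasp_force: 78.4
```

```bash
sed -i 's/^goal(.2)/goal(.0845)/' goal.py; python3 goal.py; python3 - <<'E'
from h import *
# independent check: lens ring in scene and top views
T=tool(); c=T[:3,:3]@[.0815,0,.0]+T[:3,3]
for n in("top","scene"):
    im,i=grab(n); p=proj(i,c); print(n,p); u,v=p.astype(int)
    cr=cv2.cvtColor(im,cv2.COLOR_BGR2GRAY)[v-22:v+22,u-22:u+22]; big=cv2.resize(cr,None,fx=6,fy=6,interpolation=cv2.INTER_CUBIC)
    h=cv2.HoughCircles(cv2.medianBlur(big,5),cv2.HOUGH_GRADIENT,1.5,30,param1=80,param2=35,minRadius=40,maxRadius=100)
    if h is not None:
        for x,y,r in h[0,:4]:
            q=(u-22+(x-2.5)/6,v-22+(y-2.5)/6); print("  ",np.round(q,1),round(r/6,1),onz(i,q,c[2]).round(4)[:2],"vs",c.round(4))
E
```

```text
at [0.6146 0.1047 0.1489] head 1.2893 delta tool [0.0001 0.0024 0.0566] turn -0.0
lens now [0.637  0.1831 0.1411]
top [293.32134162 148.54386419]
   [293.5 149. ] 7.7 [0.6359 0.1825] vs [0.6372 0.183  0.1491]
   [282.  137.5] 8.4 [0.6726 0.2206] vs [0.6372 0.183  0.1491]
scene [280.73257669 246.9777474 ]
   [279.7 248.7] 9.8 [0.6418 0.1859] vs [0.6372 0.183  0.1491]
```

The top view confirms the lens within about 1.5 mm. Final descent, gently.

Emit:
step_hand(motion=[0, 0.05, 0.5, 0, 0, 0, 0.05, 0.6, 0, 0, 0, 0.02, 0.6, 0, 0, 0, 0, 0.5, 0, 0, 0, 0, 0.3, 0, 0, 0, 0, 0.15, 0, 0, 0, 0, 0, 0, 0, 0, 0, 0, 0, 0, 0, 0, 0, 0, 0])

```text
t: 24.1
eef_pos: [0.6157, 0.1045, 0.0961]
tool_rot: [-0.011, 0.799, 0.601, -0.007]
contact_force: [-0.6, -0.0, -0.9]
gripper_width: 0.179
grasp_force: 78.4
```

```bash
python3 goal.py; python3 ring.py; python3 - <<'E'
from h import *
T=tool(); c=T[:3,:3]@[.0815,0,.0]+T[:3,3]
for n in("top","scene"):
    im,i=grab(n); print(n,"lens mid expected",proj(i,c),"underside centre",proj(i,c-[0,0,.008]),"tip",proj(i,[.638,.183,.063])); u,v=proj(i,c).astype(int)
    cr=cv2.cvtColor(im,cv2.COLOR_BGR2GRAY)[v-24:v+24,u-24:u+24]; cv2.imwrite(f"pics/fin_{n}.png",im)
    if n=="scene":
        h=cv2.HoughCircles(cv2.medianBlur(cv2.resize(cr,None,fx=6,fy=6,interpolation=cv2.INTER_CUBIC),5),cv2.HOUGH_GRADIENT,1.5,30,param1=80,param2=35,minRadius=40,maxRadius=100)
        if h is not None:
            x,y,r=h[0,0]; q=(u-24+(x-2.5)/6,v-24+(y-2.5)/6); print(np.round(q,1),onz(i,q,c[2]).round(4))
E
```

```text
at [0.6157 0.1045 0.0961] head 1.2893 delta tool [ 0.     -0.0001  0.0039] turn -0.0
lens now [0.6381 0.1829 0.0884]
60 248 392 320.0
80 242 415 328.5
95 225 398 311.5
110 225 397 311.0
130 250 398 324.0
orange []
red []
red2 []
tip expected [322.87526888  93.78774823] lens mid expected [323.37112734  93.54664376] 0.17258858734706453 [ 0.0025 -0.0256 -0.9997  0.0962]
top lens mid expected [295.21381047 152.12285131] underside centre [295.47568641 152.68841178] tip [296.21639766 154.52727106]
scene lens mid expected [281.46817715 257.74673759] underside centre [281.63772563 259.29268289] tip [282.31365263 264.09116735]
[283.  258.5] [0.6362 0.1865 0.0964]
```

Emit:
step_hand(motion=[0, 0, 0.1, 0, 0, 0, 0, 0.09, 0, 0, 0, 0, 0, 0, 0, 0, 0, 0, 0, 0, 0, 0, 0, 0, 0, 0, 0, 0, 0, 0])

```text
t: 24.85
eef_pos: [0.6153, 0.1044, 0.0919]
tool_rot: [-0.011, 0.799, 0.601, -0.007]
contact_force: [0.3, -0.3, -1.2]
gripper_width: 0.176
grasp_force: 78.4
```

```bash
python3 goal.py; python3 - <<'E'
from h import *
o=monitor.get_obs(); print(o["t"],abs(o["joint_vel"]).max(),o["grasp_force"],o["contact_force"].round(2))
im,i=grab("wrist"); p=im.astype(int); w=p[...,2]-(p[...,0]+p[...,1])//2
y,x=np.nonzero(w[50:150,270:375]>20); print(len(x),x.mean()+270 if len(x) else 0,y.mean()+50 if len(y) else 0,"tip",proj(i,[.638,.183,.063]),"dot",proj(i,[.638,.183,.057]), w[50:150,270:375].max())
E
```

```text
at [0.6153 0.1044 0.0919] head 1.2893 delta tool [ 0.0003  0.0002 -0.0005] turn -0.0
lens now [0.6377 0.1828 0.084 ]
24.85 0.0020959340666822993 78.39881010353565 [ 0.28 -0.28 -1.23]
286 321.13986013986016 95.94055944055944 tip [323.48066745  93.25572925] dot [323.67132189  93.3521872 ] 36
```

```bash
python3 -c "
from station import bot
print(bot.hand_in())"
```

```text
the job is handed in; nothing more can be done
None
```

I handed the job in at about 25 s: the blue dot was checked under the tip, the carrier was left with the red dot about 1 mm from it, and the magnifier is held still over the tip with about 12 mm estimated clearance above the rod; it may be rolled by up to 1.5° because the tool kept a small tilt after a joint limit.

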